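# Reset the spice grinder and hold its lid down to run

### The arm

A 6-joint arm with a two-finger parallel gripper is mounted at the origin on the work surface. World frame = base frame: x ahead of the robot, y to its left, z up, the work surface at z = 0. Lengths are in mm, angles in rad, forces in N, time in s.
With the tool pointing down it reaches from about 350 to 975 mm from the base axis. Payload 7.1 kg.
Tool frame: the origin (TCP) lies midway between the tips of the shut fingers; the grasp point (between the pads) lies env.hold_point_z behind it (env.hold_point_z is the distance from the TCP to the grasp point, in mm); z points along the fingers, y is the line along which they close (so a half turn about z gives the same grasp; the last joint's range is limited). The gripper opens to 88 mm and grips with 3 to 60 N. Pads are 20 mm wide; open, the fingers measure 115 mm over their backs; the gripper's body (75 mm by 178 mm) begins 61 mm behind the grasp point.
Start: joints at [-1.13, 0.423, 1.63, -0, 1.089, -0.019], TCP at [277.37, -560.063, 222.675] pointing down, gripper open.
Joint ranges: [-3, 3], [-0.9, 2.11], [0.09, 2.58], [-1.31, 4.45], [0.11, 2.69], [-2.54, 2.54]. Speed limits (rad/s): [2.39, 2.39, 3.01, 3.14, 3.14, 3.14].

### API

Orientations are given as a unit quaternion [x, y, z, w].
In Python, from station import env gives the robot as it stands. Calls block until the motion is done:
- env.reach(position, orientation): joint-space move of the TCP to a pose.
- env.move_l(position, rot=None, rate=150, f_stop=None): straight line of the TCP; rot=None keeps the orientation; rate is the mean speed in mm/s. With f_stop (N) it stops when the force on the tool has changed by that much, and returns True; else False.
- env.move_joints(angles): joint-space move.
- env.set_gripper(opening): finger opening in mm; the grip force is fixed at half the most; returns when the fingers have stopped.
- env.hold(seconds).
- env.ik(position, orientation): joint angles nearest the present ones, or None.
- env.read_state(): the state.
- env.camera(name): name is "scene" or "top" or "wrist"; returns the picture (400x640x3 uint8, blue, green, red); there is no depth.
- env.camera_params(name): a dict with "fx", "fy", "cx", "cy" (pixels), "dist" ([k1, k2, p1, p2, k3] as OpenCV has them; the pictures are not rectified), "pose" (4x4, takes a point from camera to world coordinates); the wrist camera has in their place "tool_from_camera" (4x4, takes a point from camera to tool coordinates, whose origin is the TCP and whose axes are the flange's). Camera axes: x right, y up, looking along -z (the intrinsics and any distortion apply to the point x, -y, -z); pixel columns grow to the right and rows downward; lengths in mm; the calibration is good to about 2 mm. A picture is of the moment at which its call begins: read the wrist's pose just before it. camera_params takes no time and is no camera call.
A pose or a line that the arm cannot do raises env.IKError and nothing moves.
- env.sign_off(): hands the job in; it is judged then, once.
Trained networks look in the newest picture that a camera, given by its name, has taken for a name from the list of things; names that differ only in an ending like _2 or _b are one class to them, and where a whole thing is asked for, a point or a joint stands for the part that bears it (a point fixed in the world has none). Each returns a list of dicts, best first, with "confidence" (0 to 1); they miss things now and then, are a little off and sometimes report something else, mostly with a low value. They report only what shows in the picture. A call takes as long as a camera call.
- env.boxes_of(camera, thing): "xy" ([column, row] in pixels, amid what is visible of it).
- env.trace(camera, thing): "mask" (400x640 bool, what is visible of it) and "xy" ([column, row] in pixels, amid what is visible of it).
- env.pinpoint(camera, thing): "xy" ([column, row] in pixels: a listed point, or the origin of a listed thing).
The state is a dict: "time_s": time; "qpos": joint angles; "dq": joint speeds; "tau": joint torques, N m; "tool_pos": TCP position; "orientation": TCP orientation; "force": force on the tool from outside, world axes, zero at the start; "wrist_torque": the same for the moment, N m; "width": finger opening in mm; "grip_force": force on a finger pad.
Only numpy, scipy, OpenCV 4.12 (cv2) and the standard library are available. Lean on these libraries where they do the work, as an engineer would, in place of code of your own. Each camera call takes 0.05 s, during which the arm holds its last target. There are 200 camera calls.

### The job

The spice grinder has cut out on the pepper: take the pasta iron from its block, push the recessed overload reset button fully in with the iron's tip, and stand the iron back in its hole. Then put the lid on the grinder, its lug in the pocket over the sprung interlock plunger, press it down until the flange meets the rim all round, and finish with the gripper still pressing it firmly there, without forcing it: the grinder runs only while the lid is held down. Leave the other kitchen things where they are.

Things in the scene. Friction and masses are not known exactly. Their poses are not given: they have to be found in the camera images.
- grinder: Electric spice grinder, fixed to the table. Grey plinth 180 (its x) by 140 mm (its y), 45 mm high; on its -x half the flat deck with the controls, on its +x half a round steel cup, 100 mm across, with a grey pod against its +y side, 32 (x) by 23 mm (y), as high as the cup: 120 mm above the table. Origin: underside centre of the plinth, z up.
- cup_mouth (a point): Centre of the cup's flat top rim, on the cup axis: x +30, y 0, z +120 mm in the grinder's frame, same axes. The rim is 100 mm across outside; the bore is 74 mm wide and 45 mm deep.
- reset (a joint): Overload reset button, in m: 0 out, 0.004 fully in. Black, 9 mm across, at the bottom of a round recess 12 mm wide in the deck (with a flat steel ring 21 mm across around it), too narrow for a finger; its top is 7 mm below the deck. A spring pushes it back out: 1.5 N to start it, 4.5 N fully in.
- reset_top (a point): Centre of the top of the reset button: with the button out, at x -60, y -35, z +38 mm in the grinder's frame. It moves with the button, which is pressed straight down.
- plunger (a joint): Sprung interlock plunger, in m: 0 up, 0.007 with the lid fully home, 0.010 at its own end. Upright steel pin, 8 mm across, in the middle of the pod's pocket; 2 N to start it, 4.5 N with the lid home, so that the lid stays home only under a steady push above that and lifts off the rim as soon as nobody presses.
- plunger_top (a point): Centre of the plunger's top: x +30, y +58, z +109 mm in the grinder's frame when up, 11 mm below the rim. It moves with the plunger. The pocket around it is open at the top, 18 (x) by 11 mm (y), 35 mm deep.
- lid: Loose black plastic lid of the grinder, 70 mm tall, about 0.09 kg, standing on its skirt. Skirt 68 mm across, z 0 to 20 mm (enters the bore); flange 100 mm across, z 20 to 26 (its underside meets the rim); round grip 56 mm across, z 26 to 70, straight to z 60; an ear with a lug on its +y side. Origin: centre of the skirt's lower edge, z up. On the grinder its x, y axes lie along the grinder's.
- lid_seat (a point): Centre of the underside of the lid's flange, 20 mm above the lid's origin; meets point cup_mouth when the lid is home.
- lug_tip (a point): Lower end of the lug, which hangs from the lid's ear: x 0, y +58, z +2 mm in the lid's frame. Lug 10 (x) by 5 mm (y), 18 mm long; ear 24 mm wide, reaching 66 mm from the axis. With the lid on straight the lug meets the plunger when the flange is still 7 mm above the rim.
- iron: Pasta iron, loose, 166 mm long, 0.05 kg: steel rod 6 mm thick, z 0 to 80 mm, then a round wooden handle 18 mm thick, straight from z 86 to 158 mm, with a 19 mm brass collar at its foot. It stands rod down in a hole of the tool block, its collar on the block's top. Origin: lower tip of the rod; z runs up along rod and handle.
- iron_tip (a point): Lower tip of the iron's rod (the iron's origin).
- block: Wooden tool block, fixed to the table, 80 (x) by 100 mm (y), 85 mm high. The iron's hole, 11 mm wide, goes right through it; beside it, 52 mm along -y, the short dark knob of another tool sticks up 31 mm. Origin: centre of its underside.
- block_hole (a point): Centre of the mouth of the iron's hole, on the block's top, 22 mm from its middle along +y. With the iron in place its tip is 80 mm below this point.
- rolling_pin: Bystander: wooden rolling pin, 45 mm thick, 500 mm long, lying at the back; origin under its middle
- tumbler: Bystander: glass tumbler, 66 mm across, 85 mm tall; origin at the centre of its foot
- ramekin: Bystander: white ceramic bowl, 84 mm across, 45 mm tall; origin at the centre of its foot
- ravioli_stamp: Bystander: square ravioli stamp, 56 mm, with a wooden knob, 70 mm tall; origin at the centre of its underside
- pasta_wheel: Bystander: brass pasta wheel with a wooden handle, lying, 160 mm long; origin under the middle of its length, handle to its -x
- pepper_mill: Bystander: turned wooden pepper mill, 54 mm across, 145 mm tall; origin at the centre of its foot
- salt_jar: Bystander: glass jar with a steel cap, 72 mm across, 95 mm tall; origin at the centre of its foot

How it is judged (in metres and radians):
On the way, in this order (a step that is already met when the one before it is completed fails the run):
1. the reset button is pushed fully in with the tip of the iron (value of joint reset above 0.0032 m and distance between iron_tip and reset_top below 0.007 m), for 0.1 s.
2. the iron stands in its hole in the block again and is let go (z of iron_tip in the frame of block_hole below -0.072 m and horizontal distance between iron_tip and block_hole below 0.008 m and angle between iron's own z axis and vertical below 0.12 rad and contact force between the fingers and iron below 0.1 N), for 0.2 s.
At the end, for the whole second after the job is handed in: Lid on the cup, flange on the rim (centre within 5 mm, at most 1.5 mm high, level to 2 degrees), plunger in by 5.8 mm or more, the fingers pressing so that the lid bears on the grinder with 5.5 to 40 N (the spring alone gives 4.5 N); iron upright in its hole, let go (all of step 2 and horizontal distance between lid_seat and cup_mouth below 0.005 m and z of lid_seat in the frame of cup_mouth below 0.0015 m and angle between the z axis of lid and the z axis of grinder, either way round below 0.035 rad and value of joint plunger above 0.0058 m and contact force between lid and grinder between 5.5 and 40 N and contact force between the fingers and lid above 4 N and linear speed of lid below 0.02 m/s); the arm keeps its last pose, push and grip.
It fails at once if the lid is forced onto the grinder with more than 60 N (contact force between lid and grinder above 60 N).
It fails at once if another kitchen thing is moved by more than 40 mm or knocked over (distance of any of rolling_pin, tumbler, ramekin, ravioli_stamp, pasta_wheel, pepper_mill, salt_jar from where it was at the start of the episode above 0.04 m or angle between any of rolling_pin, tumbler, ramekin, ravioli_stamp, pasta_wheel, pepper_mill, salt_jar's own z axis and vertical above 0.5 rad).
It also fails if it takes over 72 s, if anything falls off the work surface, if the arm or the gripper's body presses on something with over 40 N, if the wrist force passes 120 N, or if a joint passes its speed limit or range.

## Working session

There is one attempt and no reset: what is moved stays moved. The work goes in short steps, each a Python script; the robot and the scene stay as the last script left them, time stands still between calls to the robot, and variables do not carry over. Pictures are saved under pics/ and viewed, at most 10 in all, crops included, and the job is handed in when it is done.

```bash
ls; mkdir -p pics; cat > h.py <<'E'
import numpy as np, cv2
from station import env
from scipy.spatial.transform import Rotation as R
def campose(c):
    p=env.camera_params(c)
    if 'pose' in p: return p,np.array(p['pose'])
    s=env.read_state(); T=np.eye(4); T[:3,:3]=R.from_quat(s['orientation']).as_matrix(); T[:3,3]=s['tool_pos']
    return p,T@np.array(p['tool_from_camera'])
def ray(pT,xy):
    p,T=pT
    K=np.array([[p['fx'],0,p['cx']],[0,p['fy'],p['cy']],[0,0,1]])
    u=cv2.undistortPoints(np.array([[xy]],float),K,np.array(p['dist'],float))[0,0]
    d=T[:3,:3]@np.array([u[0],-u[1],-1]); return T[:3,3],d/np.linalg.norm(d)
def atz(pT,xy,z):
    o,d=ray(pT,xy); return o+d*(z-o[2])/d[2]
def tri(rays):
    A=np.zeros((3,3));b=np.zeros(3)
    for o,d in rays:
        M=np.eye(3)-np.outer(d,d);A+=M;b+=M@o
    x=np.linalg.solve(A,b); return x,[round(float(np.linalg.norm((np.eye(3)-np.outer(d,d))@(x-o))),1) for o,d in rays]
def proj(pT,X):
    p,T=pT; c=np.linalg.inv(T)@np.append(X,1)
    K=np.array([[p['fx'],0,p['cx']],[0,p['fy'],p['cy']],[0,0,1]])
    return cv2.projectPoints(np.array([[c[0],-c[1],-c[2]]]),np.zeros(3),np.zeros(3),K,np.array(p['dist'],float))[0].ravel()
def down(yaw): # tool z down, tool y axis at angle yaw in world (mod pi)
    y=np.array([np.cos(yaw),np.sin(yaw),0]); z=np.array([0,0,-1.]); x=np.cross(y,z)
    return R.from_matrix(np.c_[x,y,z]).as_quat()
E
python3 - <<'E'
from h import *
print(env.hold_point_z, env.read_state()['orientation'])
for c in ['scene','top']:
    im=env.camera(c); cv2.imwrite(f'pics/{c}0.png',im)
    pT=campose(c); print(c,pT[1].round(2).tolist(),pT[0]['fx'])
    for n in ['cup_mouth','reset_top','plunger_top','lid_seat','lug_tip','lid','iron','iron_tip','block','block_hole','grinder','rolling_pin','tumbler','ramekin','ravioli_stamp','pasta_wheel','pepper_mill','salt_jar']:
        print(n,[(np.round(d['xy'],1).tolist(),round(d['confidence'],2)) for d in env.pinpoint(c,n)[:2]])
E
```

```text
pics
station.py
18.700000000000003 [ 9.73683089e-01  2.27904935e-01 -1.70929303e-04 -7.43422309e-04]
scene [[-0.42, -0.66, 0.62, 1128.82], [0.91, -0.3, 0.3, 250.7], [-0.01, 0.69, 0.73, 754.41], [0.0, 0.0, 0.0, 1.0]] 362.6523650383851
cup_mouth [([297.2, 202.4], 0.58)]
reset_top []
plunger_top [([237.8, 174.4], 0.18)]
lid_seat [([434.9, 244.1], 0.74), ([225.7, 242.1], 0.62)]
lug_tip [([459.1, 258.3], 0.88)]
lid [([431.6, 247.5], 0.84), ([238.5, 172.6], 0.7)]
iron [([457.1, 207.4], 0.67)]
iron_tip []
block [([240.1, 190.6], 0.88)]
block_hole [([304.9, 226.5], 0.34)]
grinder [([304.9, 223.2], 0.56)]
rolling_pin []
tumbler [([459.4, 207.2], 0.68)]
ramekin [([269.1, 148.2], 0.82)]
ravioli_stamp [([400.9, 305.4], 0.93)]
pasta_wheel [([297.8, 163.8], 0.48)]
pepper_mill [([221.5, 241.0], 0.81)]
salt_jar [([172.9, 193.4], 0.79), ([456.3, 260.3], 0.47)]
top [[-0.0, 1.0, -0.09, 468.84], [-1.0, -0.0, 0.02, -15.97], [0.02, 0.09, 1.0, 1335.22], [0.0, 0.0, 0.0, 1.0]] 495.17550618613507
cup_mouth [([329.3, 181.5], 0.64)]
reset_top [([328.5, 179.7], 0.67)]
plunger_top []
lid_seat [([205.6, 216.1], 0.58), ([179.7, 212.9], 0.24)]
lug_tip [([182.3, 217.2], 0.79)]
lid [([205.5, 221.5], 0.84)]
iron [([407.7, 202.8], 0.67)]
iron_tip [([326.1, 196.4], 0.29)]
block [([411.7, 209.3], 0.79)]
block_hole [([412.2, 200.7], 0.92)]
grinder []
rolling_pin [([308.8, 120.7], 0.85)]
tumbler [([190.4, 280.4], 0.82)]
ramekin [([420.2, 282.7], 0.55)]
ravioli_stamp [([223.5, 154.0], 0.81), ([471.2, 176.8], 0.19)]
pasta_wheel [([375.3, 274.3], 0.74)]
pepper_mill [([388.8, 147.1], 0.56)]
salt_jar [([472.5, 175.0], 0.93)]
```

View pics/scene0.png

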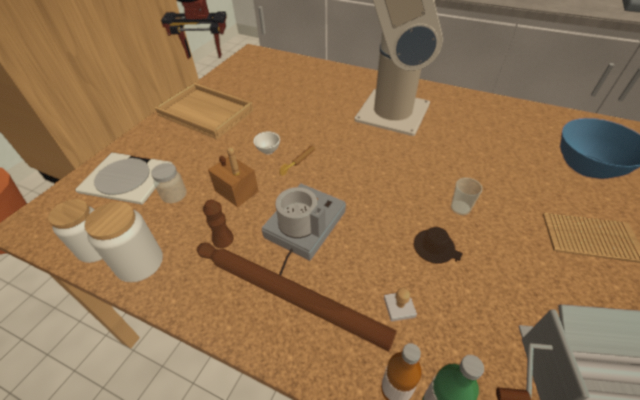

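View pics/top0.png

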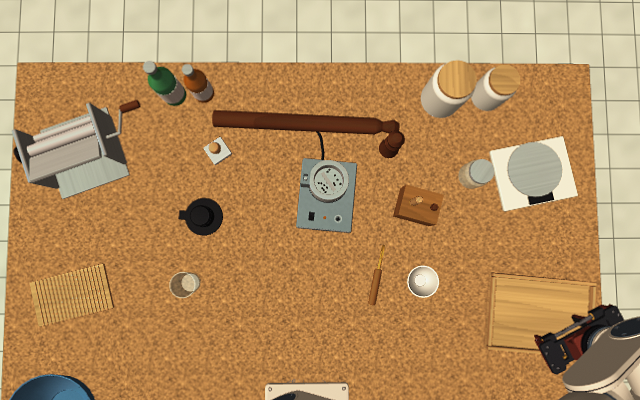

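The scene shows the grinder mid-table (top view cup at 328,181, pod on its left at 305,178, reset at about 338,219). The lid is at 204,216 with its lug pointing left to 181,215, and the block at 418,205 has the iron handle and a dark knob. I'll get closer wrist views next.

```bash
python3 - <<'E'
from h import *
t=campose('top')
for n,xy,z in [('cup',(328,181),120),('reset',(338,219),45),('pod',(305,178),120),('hole',(412,200.7),85),('lid',(204,216),70),('lug',(181,215),24)]: print(n,atz(t,xy,z).round(0))
p=env.camera_params('wrist'); T=np.array(p['tool_from_camera']); print(T.round(2).tolist(),p['fx'],p['dist'])
# look at the grinder: camera over it
def view(c,z,yaw,name):
    q=down(yaw); Rm=R.from_quat(q).as_matrix(); d=Rm@(-T[:3,2]); o=Rm@T[:3,3]
    # TCP so that optical axis hits c
    tz=z; s=(c[2]-(tz+o[2]))/d[2]; pos=np.array([c[0]-o[0]-d[0]*s,c[1]-o[1]-d[1]*s,tz])
    env.reach(pos,q); env.hold(.3); pT=campose('wrist'); im=env.camera('wrist'); cv2.imwrite(f'pics/{name}.png',im); return pT
g=atz(t,(327,190),100)
hl=atz(t,(412,200.7),120); ld=atz(t,(204,216),60)
for c,z,yaw,name,names in [(hl,330,np.pi/2,'wb',['block_hole','iron','block']),(g,330,np.pi/2,'wg',['cup_mouth','reset_top','plunger_top','grinder']),(ld,300,np.pi/2,'wl',['lid_seat','lug_tip','lid'])]:
    q0=[env.ik([c[0],c[1],z],down(yaw)),env.ik([c[0],c[1],z],down(yaw+np.pi))]
    y=yaw if q0[0] is not None and (q0[1] is None or abs(q0[0][5])<abs(q0[1][5])) else yaw+np.pi
    pT=view(c,z,y,name); np.save(f'pics/{name}.npy',pT[1])
    print(name,env.read_state()['time_s'],env.read_state()['qpos'][5])
    for n in names:
        print(n,[(np.round(d['xy'],1).tolist(),round(d['confidence'],2)) for d in env.pinpoint('wrist',n)[:3]])
E
```

```text
cup [625. -58. 120.]
reset [535. -86.  45.]
pod [633.  -1. 120.]
hole [ 579. -273.   85.]
lid [542. 257.  70.]
lug [548. 327.  24.]
[[-0.0, 0.97, 0.25, 69.0], [1.0, 0.0, 0.0, -1.38], [-0.0, 0.25, -0.97, -162.44], [0.0, 0.0, 0.0, 1.0]] 347.2781539375871 [-0.01755624  0.          0.          0.          0.        ]
wb 3.9083 1.136597490758124
block_hole [([322.9, 193.3], 0.56)]
iron [([326.6, 177.5], 0.64)]
block [([342.4, 184.8], 0.73), ([343.6, 299.8], 0.63)]
wg 5.2667 1.4626555977783875
cup_mouth [([320.0, 185.0], 0.88)]
reset_top [([338.4, 233.6], 0.36)]
plunger_top [([266.4, 175.9], 0.54)]
grinder [([319.5, 184.2], 0.57)]
wl 8.0167 -1.1166714486689682
lid_seat [([333.0, 190.2], 0.83)]
lug_tip [([370.3, 198.6], 0.59), ([309.3, 306.5], 0.59)]
lid [([332.3, 190.1], 0.97)]
```

```bash
python3 -c "
import cv2,numpy as np
a=[cv2.imread(f'pics/{n}.png') for n in ('wb','wg','wl')]
cv2.imwrite('pics/wg2.png',cv2.resize(a[1][100:290,200:440],None,fx=3,fy=3,interpolation=cv2.INTER_CUBIC))
b=np.hstack([cv2.resize(x[90:340,200:460],None,fx=1.5,fy=1.5) for x in (a[0],a[2])]);cv2.imwrite('pics/wbl.png',b)"
```

```text
(no output)
```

View pics/wg2.png

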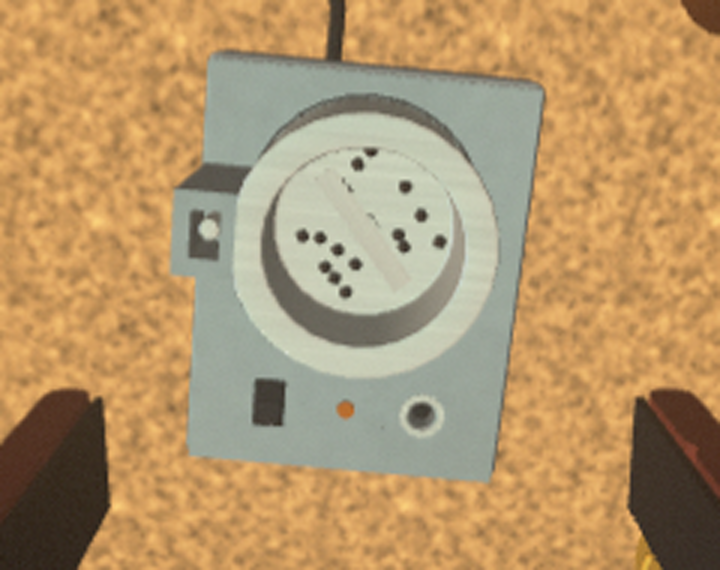

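View pics/wbl.png

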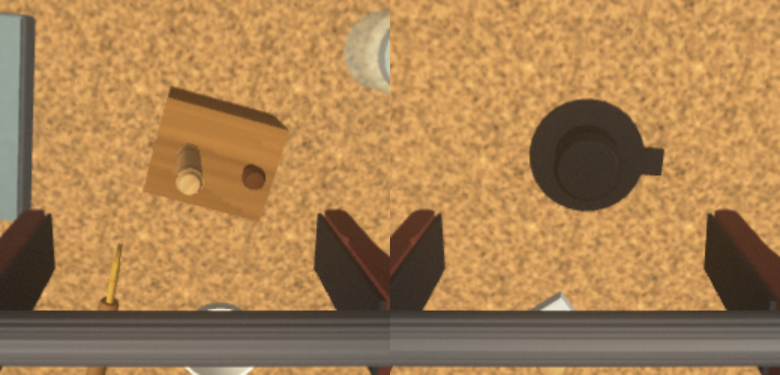

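Grinder crop: rim centre is at about (321.8,181.4) in the full image, reset ring (340.7,238.7), plunger (269.7,176.3). The block picture has the handle top at about (326,211). In the lid picture the flange centre is at about (330.7,193.3) and the ear end at about (382,197).

```bash
python3 - <<'E'
from h import *
from scipy.optimize import least_squares
p=env.camera_params('wrist')
W={n:(p,np.load(f'pics/{n}.npy')) for n in('wb','wg','wl')}; t=campose('top')
def fit(pT,obs,x0,top=None):
    def pred(x,m):
        c,s=np.cos(x[2]),np.sin(x[2]); return np.array([x[0]+c*m[0]-s*m[1],x[1]+s*m[0]+c*m[1],m[2]])
    f=lambda x:np.concatenate([proj(pT,pred(x,m))-u for m,u in obs])
    r=least_squares(f,x0,x_scale=[100,100,1]); print(r.x.round(4),'res',f(r.x).round(1)); return r.x
c=lambda u,v:np.array([200+u/3,100+v/3])
g=fit(W['wg'],[((30,0,120),c(366,244.5)),((-60,-35,45),c(422,416)),((30,58,109),c(209,229)),((-90,70,45),c(189,456)),((-90,-70,45),c(492,481))],[600,-58,0])
b=lambda u,v:np.array([200+u/1.5,90+v/1.5])
print('iron top',atz(W['wb'],b(189,182),171),'foot', atz(W['wb'],b(190,150),100))
bl=fit(W['wb'],[((0,22,171),b(189,182)),((0,-30,116),b(253,177)),((-40,50,85),b(144,191)),((-40,-50,85),b(261,221)),((40,50,85),b(170,96)),((40,-50,85),b(288,130))],[580,-290,0])
l=fit(W['wl'],[((0,0,26),b(196,155)),((0,0,70),b(197,165)),((0,66,26),b(273,161))],[542,257,0])
np.save('fit.npy',[g,bl,l])
print(t[0]['cx'],t[0]['cy'])
for n,X in [('cup',[g[0]+30*np.cos(g[2]),g[1]+30*np.sin(g[2]),120]),('iron',[*atz(W['wb'],b(189,182),171)[:2],171]),('lid',[l[0],l[1],26])]:
    print(n,X,proj(t,X))
E
```

```text
[ 5.989695e+02 -5.321670e+01 -9.470000e-02] res [-0.6  1.3  0.3 -0.8  0.3 -0.2  0.4 -0.5 -0.4 -0.2]
iron top [ 576.71947511 -269.65940259  171.        ] foot [ 581.34710881 -271.12019113  100.        ]
[ 5.699364e+02 -2.914389e+02 -2.659000e-01] res [ 0.6  1.   1.8  1.8 -0.8 -0.8 -1.1 -0.8 -1.6 -0.4  0.9 -1.1]
[ 5.411591e+02  2.721222e+02 -1.004000e-01] res [ 0.2 -1.   0.3  1.  -0.6 -0.1]
322.5043432123383 201.66766335566527
cup [np.float64(628.8350382941716), np.float64(-56.05390640353416), 120] [327.26090792 179.57241365]
iron [np.float64(576.7194751139269), np.float64(-269.65940259348514), 171] [418.00509473 198.43681524]
lid [np.float64(541.1591008940784), np.float64(272.122211080782), 26] [201.81507902 217.45174929]
```

```bash
python3 - <<'E'
from h import *
g,bl,l=np.load('fit.npy')
x,y=577.5,-270
q=[down(np.pi/2),down(-np.pi/2)]
js=[env.ik([x,y,150],k) for k in q]; q=q[int(np.argmin([abs(j[5]) for j in js]))]
env.set_gripper(40)
env.reach([x,y,215],q); 
f0=env.read_state()['force']
print(env.move_l([x,y,126],rate=80,f_stop=8))
env.set_gripper(0); s=env.read_state(); print(s['width'],s['grip_force'],s['tool_pos'],s['time_s'],f0,s['force'])
np.savez('grasp.npz',pos=s['tool_pos'],q=q)
env.move_l([x,y,260],rate=150)
c,sn=np.cos(g[2]),np.sin(g[2]); r=[g[0]-60*c+35*sn,g[1]-60*sn-35*c]; print('reset',r)
env.move_l([r[0],r[1],260],rate=200); env.move_l([r[0],r[1],188],rate=100); env.hold(.3)
pT=campose('wrist'); cv2.imwrite('pics/press.png',env.camera('wrist')); np.save('pics/press.npy',pT[1])
print('tip pred',proj(pT,[*r,67]),'reset pred',proj(pT,[*r,45]))
for n in ['iron_tip','reset_top','iron']: print(n,[(np.round(d['xy'],1).tolist(),round(d['confidence'],2)) for d in env.pinpoint('wrist',n)[:2]])
im=cv2.imread('pics/press.png'); u=proj(pT,[*r,55]).astype(int); print(u)
cv2.imwrite('pics/press2.png',cv2.resize(im[max(0,u[1]-70):u[1]+70,u[0]-90:u[0]+90],None,fx=4,fy=4,interpolation=cv2.INTER_CUBIC))
print(env.read_state()['time_s'],env.read_state()['width'])
E
```

```text
False
17.362907631537897 29.99896116371295 [ 577.59081989 -270.06842749  126.22233976] 12.7417 [-0.17548927 -0.12163765  0.87453658] [-0.10856022  0.69671374  1.42772166]
reset [np.float64(535.9283844137631), np.float64(-82.38551601529134)]
tip pred [324.03470042 193.25045121] reset pred [323.92330124 187.53561581]
iron_tip [([322.2, 196.4], 0.95)]
reset_top [([320.4, 187.0], 0.39)]
iron [([322.9, 193.3], 0.83)]
[323 190]
16.2583 17.548978282903033
```

View pics/press2.png

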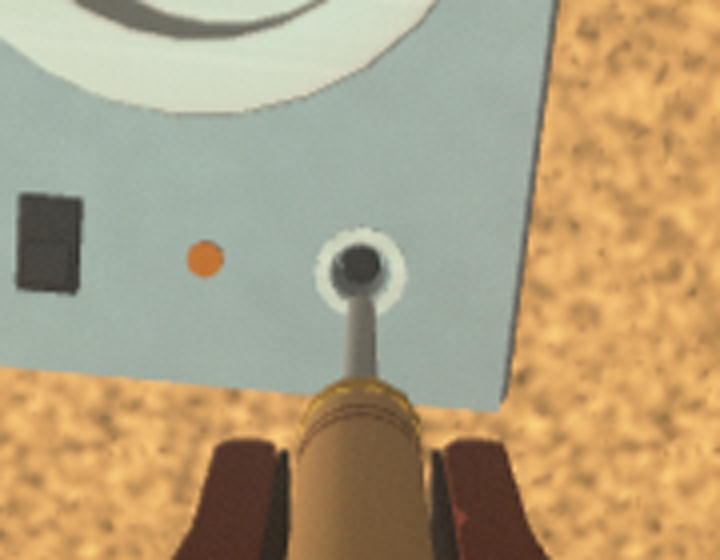

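The ring centre is at about (323.3,187.8) and the rod tip at about (323.3,192.5), both within 1 px of prediction, so the tip is aligned over the recess. Pressing now.

```bash
python3 - <<'E'
from h import *
S=lambda:env.read_state()
p=np.array(S()['tool_pos']); f0=np.array(S()['force'])
def go(z,fs,rate=30):
    r=env.move_l([p[0],p[1],z],rate=rate,f_stop=fs); s=S(); print(r,np.round(s['tool_pos'],1),(np.array(s['force'])-f0).round(1)); return r
go(161,6)
if S()['tool_pos'][2]<162.5:
    go(152,10,15); env.hold(.4); s=S(); print(s['tool_pos'][2],(np.array(s['force'])-f0).round(1),s['time_s'])
    cv2.imwrite('pics/in.png',env.camera('wrist'))
E
```

```text
False [536.1 -82.4 161.2] [-0.8 -0.4  0.1]
True [536.7 -82.5 154.9] [-1.4 -0.2  7.8]
154.98622534352992 [-1.3 -0.9  6.4] 18.1917
```

Button in (stop at 6.4 N, 4 mm past contact). Returning the iron.

```bash
python3 - <<'E'
from h import *
S=lambda:env.read_state()
G=np.load('grasp.npz'); P=G['pos']; q=G['q']
p=np.array(S()['tool_pos'])
env.move_l([p[0],p[1],262],rate=150)
env.move_l([P[0],P[1],262],q,rate=200); env.move_l([P[0],P[1],216],rate=100); env.hold(.2)
cv2.imwrite('pics/ret.png',env.camera('wrist'))
f0=np.array(S()['force'])
r=env.move_l([P[0],P[1],P[2]-0.5],rate=60,f_stop=5); s=S(); print(r,s['tool_pos'],np.array(s['force'])-f0)
if s['tool_pos'][2]<P[2]+5:
    env.set_gripper(40); env.hold(.2); env.move_l([P[0],P[1],225],rate=150); print(S()['width'],S()['time_s'])
    t=campose('wrist'); cv2.imwrite('pics/back.png',env.camera('wrist')); env.camera('top')
    print([(np.round(d['xy'],1).tolist(),round(d['confidence'],2)) for d in env.pinpoint('wrist','iron')[:2]])
E
```

```text
True [ 577.50330453 -270.05956248  126.17866027] [-0.74892228 -0.77430343  7.18725187]
39.75832663655681 24.1
[([326.3, 172.0], 0.89)]
```

View pics/back.png

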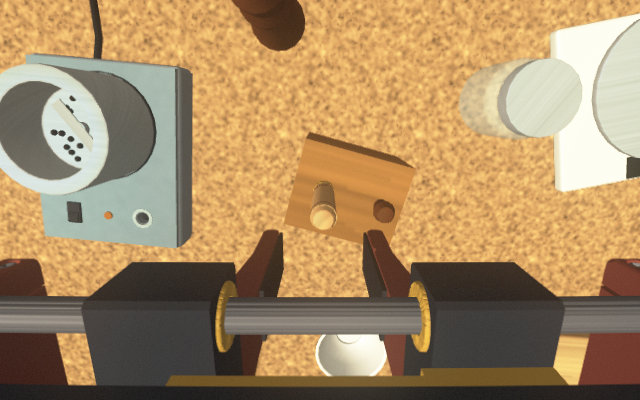

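Iron is standing in its block again. Next, the lid: grasp with the fingers closing along lid y, then inspect it in hand.

```bash
python3 - <<'E'
from h import *
S=lambda:env.read_state()
g,bl,l=np.load('fit.npy')
cup=[g[0]+30*np.cos(g[2]),g[1]+30*np.sin(g[2])]
best=None
for k in (1,-1):
    Q=down(l[2]+k*np.pi/2),down(g[2]+k*np.pi/2)
    a=env.ik([l[0],l[1],60],Q[0]); b=env.ik([*cup,160],Q[1])
    if a is None or b is None: continue
    m=max(abs(a[5]),abs(b[5]))
    if best is None or m<best[0]: best=(m,k)
k=best[1]; ql,qg=down(l[2]+k*np.pi/2),down(g[2]+k*np.pi/2); print(best)
p=S()['tool_pos']; env.move_l([p[0],p[1],260])
env.reach([l[0],l[1],230],ql); env.set_gripper(80); env.hold(.2)
pT=campose('wrist'); cv2.imwrite('pics/lid2.png',env.camera('wrist'))
for n,X in [('lid_seat',[0,0,20]),('lug_tip',[0,58,2])]:
    w=[l[0]-np.sin(l[2])*X[1],l[1]+np.cos(l[2])*X[1],X[2]]
    print(n,proj(pT,w).round(1),[(np.round(d['xy'],1).tolist(),round(d['confidence'],2)) for d in env.pinpoint('wrist',n)[:2]])
u0=proj(pT,[l[0],l[1],26]); im=cv2.imread('pics/lid2.png')
def w(x,y,z): c,s=np.cos(l[2]),np.sin(l[2]); return [l[0]+c*x-s*y,l[1]+s*x+c*y,z]
for r,z in ((50,26),(26,70),(28,60)):
    for a in np.linspace(0,2*np.pi,60): cv2.circle(im,tuple(proj(pT,w(r*np.cos(a),r*np.sin(a),z)).round().astype(int)),0,(0,255,0),-1)
for x in(-12,12): cv2.circle(im,tuple(proj(pT,w(x,66,26)).round().astype(int)),1,(0,0,255),-1)
x0,y0=(u0-100).astype(int); y0=max(0,y0); cv2.imwrite('pics/lid3.png',cv2.resize(cv2.convertScaleAbs(im[y0:y0+190,x0:x0+220],alpha=1.8),None,fx=3,fy=3)); print(x0,y0,S()['time_s'])
E
```

```text
(np.float64(1.5838369105050998), 1)
lid_seat [321.6 175.1] []
lug_tip [372.5 172.2] [([373.5, 175.3], 0.67)]
221 76 27.7333
```

View pics/lid3.png

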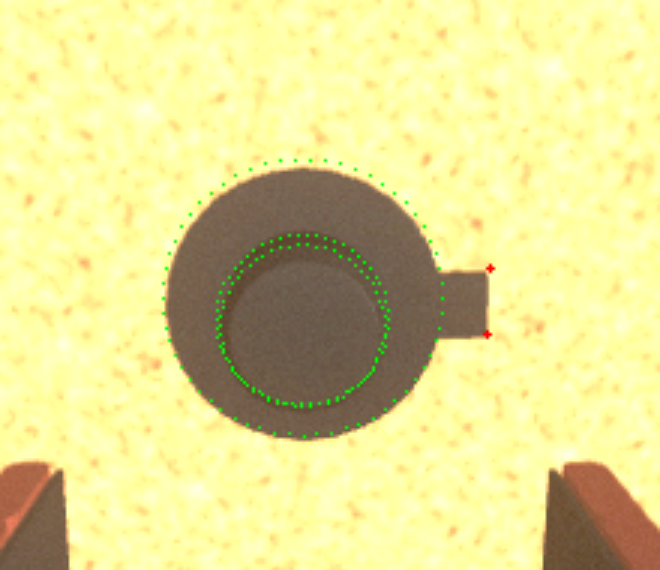

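The overlay shows the flange about 4 px (zoomed) below prediction, i.e. the lid is roughly 1.3 mm towards −tool x, with yaw agreeing. I'll grasp with that correction.

```bash
python3 - <<'E'
from h import *
S=lambda:env.read_state()
g,bl,l=np.load('fit.npy')
cup=np.array([g[0]+30*np.cos(g[2]),g[1]+30*np.sin(g[2])])
ql,qg=down(l[2]+np.pi/2),down(g[2]+np.pi/2)
tx=R.from_quat(ql).as_matrix()[:2,0]; c=l[:2]-1.3*tx; print('tx',tx,c)
f0=np.array(S()['force'])
print(env.move_l([*c,60],ql,rate=150)); print(env.move_l([*c,31],rate=40,f_stop=6))
env.set_gripper(0); s=S(); print(s['width'],s['grip_force'],s['tool_pos'],(np.array(s['force'])-f0).round(1))
env.move_l([*c,215],rate=150)
env.reach([*cup,215],qg); env.move_l([*cup,170],rate=100); env.hold(.3)
pT=campose('wrist'); im=env.camera('wrist'); cv2.imwrite('pics/over.png',im)
s=S(); print(s['tool_pos'],s['width'],s['time_s'],s['force'])
def w(x,y,z): a,b=np.cos(g[2]),np.sin(g[2]); return [g[0]+a*x-b*y,g[1]+b*x+a*y,z]
dot=lambda X,col:cv2.circle(im,tuple(proj(pT,X).round().astype(int)),0,col,-1)
zl=s['tool_pos'][2]-31
for a in np.linspace(0,2*np.pi,80): dot(w(30+50*np.cos(a),50*np.sin(a),zl+26),(0,255,0)); dot(w(30+50*np.cos(a),50*np.sin(a),120),(255,255,0))
for x in(18,42): dot(w(x,66,zl+26),(0,0,255))
for x in (14,46): dot(w(x,71,120),(255,0,255))
for y in(-70,70): dot(w(-90,y,45),(255,0,0)); dot(w(90,y,45),(255,0,0))
dot(w(-60,-35,45),(255,0,0))
v=proj(pT,w(30,0,120)).astype(int); print(v)
x0,y0=max(0,v[0]-130),max(0,v[1]-110); print(x0,y0)
cv2.imwrite('pics/over2.png',cv2.resize(im[y0:y0+200,x0:x0+266],None,fx=3,fy=3,interpolation=cv2.INTER_NEAREST))
E
```

```text
tx [-0.99496186  0.10025412] [542.45255132 271.99188072]
False
False
55.37526897470136 30.000217258930206 [542.53642405 272.02417403  31.18507852] [0.1 0.2 0.6]
[629.09216281 -56.12055223 170.52115994] 55.68619087124488 34.0083 [-0.20152474 -0.25185072 -0.43347136]
[320 219]
190 109
```

View pics/over2.png

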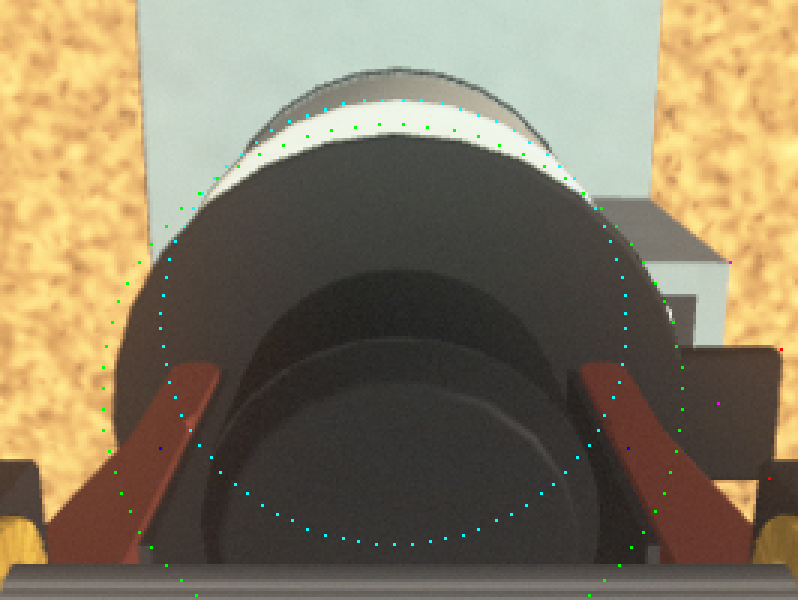

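Rim (cyan), pod corner and ear end all match their predictions within about 1 mm. Lowering the lid.

```bash
python3 - <<'E'
from h import *
S=lambda:env.read_state()
p=np.array(S()['tool_pos']); f0=np.array(S()['force'])
g,_,_=np.load('fit.npy'); c=[g[0]+30*np.cos(g[2]),g[1]+30*np.sin(g[2])]
def go(z,fs,rate):
    r=env.move_l([*c,z],rate=rate,f_stop=fs); s=S(); print(r,np.round(s['tool_pos'],2),(np.array(s['force'])-f0).round(1),np.round(s['wrist_torque'],2)); return r
if not go(141,6,50):
    for z in (136,134,132.5):
        if go(z,12,15): break
print(S()['time_s'])
E
```

```text
False [628.95 -56.08 140.95] [-0.5  0.7 -0.7] [ 0.04 -0.12 -0.01]
False [629.26 -56.12 136.37] [1.8 0.2 2. ] [ 0.16 -0.32 -0.06]
False [629.19 -56.11 134.17] [1.2 0.9 2.4] [ 0.16 -0.41 -0.06]
False [629.11 -56.11 132.59] [ 2.5 -0.   3.5] [ 0.15 -0.52 -0.11]
35.7583
```

```bash
python3 - <<'E'
from h import *
S=lambda:env.read_state()
g,_,_=np.load('fit.npy'); c=[g[0]+30*np.cos(g[2]),g[1]+30*np.sin(g[2])]
z=132.5
while z>126.5:
    z-=.4; env.move_l([*c,z],rate=10,f_stop=15); env.hold(.15); s=S(); print(round(z,1),np.round(s['tool_pos'],2),np.round(s['force'],1),np.round(s['wrist_torque'],2))
    if s['force'][2]>13: break
env.hold(1); s=S(); print(np.round(s['tool_pos'],2),np.round(s['force'],1),s['width'],s['grip_force'],s['time_s'])
env.camera('scene');im=env.camera('wrist'); cv2.imwrite('pics/end.png',im)
E
```

```text
132.1 [629.07 -56.1  132.22] [2.3 0.1 3.5] [ 0.19 -0.59 -0.18]
131.7 [629.   -56.08 131.78] [ 2.8 -0.7  2.5] [ 0.12 -0.69 -0.15]
131.3 [628.94 -56.04 131.38] [ 2.9 -0.5  4.7] [ 0.14 -0.8  -0.16]
130.9 [629.04 -56.07 131.23] [ 3.  -0.5  6. ] [ 0.1  -0.59 -0.14]
130.5 [629.07 -56.08 131.21] [ 0.5 -0.9  7.1] [ 0.11 -0.44 -0.15]
130.1 [629.07 -56.08 131.2 ] [-0.7 -1.1 11.3] [ 0.15 -0.18 -0.19]
129.7 [629.07 -56.07 131.19] [-0.5 -0.6 14.6] [ 0.14 -0.02 -0.15]
[629.09 -56.08 131.18] [-1.6 -0.5 14.2] 55.64210260947586 30.002399682998657 39.5583
```

View pics/end.png

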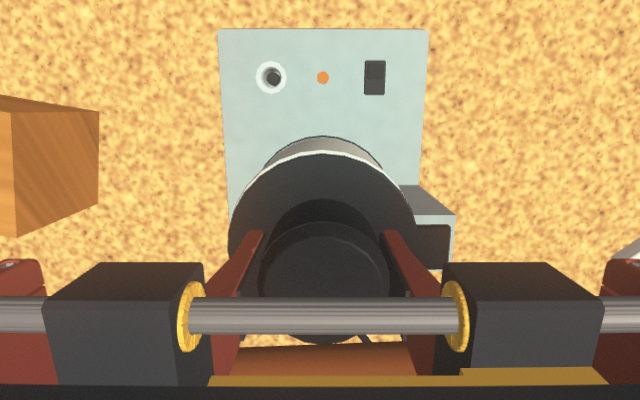

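The lid stopped dead at TCP z 131.2, the predicted home height, under a steady 14 N. The picture shows the flange on the rim (crescent near 325,150) and the ear over the pod (430,240).

```bash
python3 -c "
from h import *
print(env.sign_off()); s=env.read_state(); print(s['force'],s['time_s'])"
```

```text
the job is handed in; nothing more can be done
None
the job is handed in; nothing more can be done
```

I handed the job in at about 40 s of the 72 s: reset pressed fully in, iron back upright in its hole, and lid seated on the rim with the gripper still pressing at about 14 N. The sign-off returned no verdict.

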